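# Seat the keyed rotor on the tube mixer and hold it down

### The arm

A 6-joint arm with a two-finger parallel gripper is mounted at the origin on the work surface. World frame = base frame: x ahead of the robot, y to its left, z up, the work surface at z = 0. Lengths are in m, angles in degrees, forces in N, time in s.
With the tool pointing down it reaches from about 0.25 to 0.85 m from the base axis. Payload 12.5 kg.
Tool frame: the origin (TCP) lies between the finger pads; the fingertips stand 22 mm ahead of it and the grasp point (between the pads) lies 3 mm ahead of it; z points along the fingers, y is the direction in which the jaws open and shut (so a half turn about z gives the same grasp; the last joint's range is limited). The gripper opens to 93 mm and grips with 3 to 60 N. Pads are 15 mm wide; open, the fingers measure 128 mm over their backs; the gripper's body (75 mm by 188 mm) begins 65 mm behind the grasp point.
Start: joints at [71.012, 20.094, 94.641, -0, 65.266, -4.847], TCP at [0.134, 0.533, 0.241] pointing down, gripper open.
Joint ranges: [-157.81, 157.81], [-45, 120.19], [0.68, 151.7], [-89.99, 269.99], [4.06, 180], [-164.3, 164.3]. Speed limits (degrees/s): [127.2, 127.2, 159.86, 180, 180, 180].

### API

Orientations are given as [roll, pitch, yaw] about the fixed x, y, z axes, in that order (R = Rz(yaw) Ry(pitch) Rx(roll)).
In Python, from bench import arm gives the robot as it stands.
- The arm moves only by the tool step_arm, never from a script. Its argument "motion" is text: rows parted by semicolons, each of 7 numbers parted by spaces: the shift along the tool's x, y, z in cm, then the turn, a rotation vector about the tool's x, y, z in rad, then the opening, from 0 (shut) to 1 (fully open). In form: tx ty tz rx ry rz fingers; .... A call has exactly 10 rows; each row is the pose to reach, as a shift and turn from the pose measured when the call began, along the tool's axes at that moment; what a row does not reach only later rows make up. A row lasts 1/8 s, in which the tool goes at most 62.5 mm and 10.7 degrees, less where a joint would pass 70% of its speed; a pose out of reach is approached as far as the arm can. A call with a gripper value outside its range is refused whole. The fingers move at their own pace and stop on an object; the grip force is fixed at half the most. Time passes only in rows, so rows that repeat a pose let the fingers close, or fill a call up. It gives the time, the measured TCP pose, the force and the opening at its end, in the units of the state.
- arm.sense(): the state, without advancing time (a new reading comes with each control period).
- arm.grab_frame(name): name is "scene" or "side" or "wrist"; returns a dict with "frame" (420x560x3 uint8, blue, green, red), "K" (3x3 intrinsics, pixels), "R" (3x3) and "t" (3): a world point X has camera coordinates R X + t; the wrist camera has in their place "hand_eye" (4x4, takes a point from camera to tool coordinates, whose origin is the TCP and whose axes are the flange's). Camera axes: x right, y down, z forward; pixel columns grow to the right and rows downward; lengths in m; the calibration is good to about 2 mm. A picture is of the moment at which its call begins: read the wrist's pose just before it. There is no depth.
- arm.finish_job(): hands the job in, once; it reports no verdict.
The state is a dict: "t": time; "joint_positions": joint angles; "qvel": joint speeds; "joint_efforts": joint torques, N m; "eef_pos": TCP position; "tcp_rot": TCP orientation; "contact_force": force on the tool from outside, world axes, zero at the start; "torque": the same for the moment, N m; "opening": finger opening in m.
Only numpy, scipy, OpenCV 4.12 (cv2) and the standard library are available. Lean on these libraries where they do the work, as an engineer would, in place of code of your own. Each camera call takes 0.05 s, during which the arm holds its last target.

### The job

Clear the used cork stopper off the mixer's drive hub and drop it in the yellow waste tray, leaving the bottle, timer and tube rack undisturbed. Then take the blue rotor from its stand, put its shaft in the hub, turn it until the key slips into the keyway, and push it fully home against the hub's spring, disc flat on the hub. Finish while still holding the rotor and pressing it down with the gripper: the spring lifts it again if you let go.

Things in the scene. Friction and masses are not known exactly. Their poses are not given: they have to be found in the camera images.
- stopper: used cork stopper, 32 mm tall, 32 mm across at the bottom and 36 mm at the top, about 20 g, standing upright over the mouth of the hub. Origin: centre of its underside; z up through it. Grip it across its round side.
- waste: yellow open waste tray fixed to the bench, 110 x 110 mm outside, 60 mm high, 4 mm walls. Origin: centre of its underside on the bench.
- hub: drive hub of the tube mixer: fixed upright 12-sided aluminium collar, 60 mm across, 45 mm tall, on the middle of the white mixer housing (130 x 130 x 50 mm, fixed). Origin: on its axis at the collar's foot, z up the bore, +x towards the keyway, which points within about 1 rad of world +x (away from the robot). The hub does not turn.
- hub_mouth (a point): centre of the bore in the hub's flat top face, 95 mm above the bench, 45 mm above the hub's origin. Bore: 26 mm diameter, no chamfer. Keyway: a slot 8.5 mm wide in the bore wall, full height, reaching 18.5 mm from the axis along +x; a red mark on the top face lies just outside it. Same axes as the hub.
- plunger (a joint): brass spring plunger, 20 mm across, in the bore, in m: 0 when up (its top 26 mm below the hub's top face), grows as the shaft tip pushes it down, 0.010 when the rotor is home, disc on hub. It pushes back with about 3.3 N at first and 6.8 N at home, more than the rotor's weight, so a released rotor rises.
- rotor: rotor, 150 to 240 g, 90 mm tall, upright in its stand. Origin: centre of the shaft's lower tip, z up, +x towards the key, at the start within 0.6 rad of world +x. Steel shaft, 24 mm diameter, up to 36 mm above the tip (its lowest 5 mm taper to 16 mm); blue disc, 80 mm diameter, from 36 to 42 mm. Its disc rests on the stand. Home: tip 36 mm below the hub's top, +x along the hub's +x.
- rotor_knob (a point): middle of the grey square knob to grip, 66 mm above the shaft tip: 28 x 28 mm, sides along the rotor's x and y, from the disc's top (42 mm above the tip) to 90 mm. Same axes as the rotor. Red stripes on the knob's top and on the disc run from the axis towards the key.
- rotor_key (a point): foot of the key, a bar 6.5 mm wide on the +x side of the shaft, reaching 17 mm from the axis, from 14 to 36 mm above the shaft tip, under the disc. This point is at its lower end, 17 mm from the axis. The plain 14 mm of shaft below it enters the bore at any angle; then the key rests on the hub's top until it is turned to the keyway.
- stand: white round stand fixed to the bench, 68 mm across and 46 mm tall on a foot 84 mm across, with a 44 mm hole in which the rotor's shaft and key hang freely. Origin: centre of its underside on the bench.
- bottle: white bottle with a red cap, 52 mm diameter, 110 mm tall, loose; leave it alone. Origin: centre of its underside.
- timer: yellow timer, 35 x 60 mm and 73 mm tall, loose; leave it alone. Origin: centre of its underside.
- rack: blue tube rack, 70 x 170 mm, 58 mm tall with tubes up to 84 mm, loose; leave it alone. Origin: centre of its underside; its long side is its y.

How it is judged:
By the outcome, as a careful person would: the job done as asked, in the order asked, and still so for the second after the job is handed in, while the arm keeps its last pose, push and grip.
It also fails if it takes over 56 s, if anything falls off the work surface, if the arm or the gripper's body presses on something with over 40 N, if the wrist force passes 120 N, or if a joint passes its speed limit or range.

## Working session

There is one attempt and no reset: what is moved stays moved. The work goes in short steps, Python scripts to look and compute and a tool call to move; the robot and the scene stay as the last step left them, time stands still between calls to the robot, and variables do not carry over. Pictures are saved under pics/ and viewed, and the job is handed in when it is done.

Besides the shell and the picture viewer there is one more tool, called after "Call:" by a JSON object that holds its "api" and its "payload". step_arm: Moves the arm, as the interface text tells. Its arguments: {"type":"object","properties":{"motion":{"type":"string"}},"required":["motion"]}

```bash
mkdir -p pics; ls; python3 - <<'E'
from bench import arm
import cv2,json,numpy as np
s=arm.sense();print(s)
for n in("scene","side","wrist"):
    f=arm.grab_frame(n);cv2.imwrite(f"pics/{n}0.png",f["frame"])
    np.savez(f"{n}0.npz",**f)
    print(n,{k:np.round(v,4).tolist() for k,v in f.items() if k!="frame"})
E
```

```text
pics
{'t': 0.0, 'joint_positions': array([ 7.10128731e+01,  2.01228964e+01,  9.46764509e+01, -6.33453504e-04,
        6.52656417e+01, -4.84843057e+00]), 'qvel': array([ 0.16733347, -0.01058586, -0.01519891, -0.06197425,  0.02109374,
       -0.04494974]), 'joint_efforts': array([ 2.62293084e-03, -4.97336519e+01, -2.85256827e+01,  7.00232782e-02,
        2.57535948e-02, -1.42873168e-04]), 'eef_pos': array([0.13423434, 0.53304216, 0.2401185 ]), 'tcp_rot': array([-1.79935195e+02, -4.91989464e-03,  1.65861566e+02]), 'contact_force': array([0.30953387, 0.61904552, 0.21149534]), 'torque': array([ 0.01339763, -0.01420411, -0.02505185]), 'opening': 0.09279069696791162}
scene {'K': [[391.4205, 0.0, 270.8383], [0.0, 391.4205, 208.5485], [0.0, 0.0, 1.0]], 'R': [[0.3431, 0.9393, 0.0102], [0.5924, -0.2079, -0.7784], [-0.729, 0.2731, -0.6277]], 't': [-0.2176, -0.291, 1.3014]}
side {'K': [[390.8684, 0.0, 276.0469], [0.0, 390.8684, 206.2341], [0.0, 0.0, 1.0]], 'R': [[-0.9937, -0.1103, 0.0214], [-0.0804, 0.5652, -0.821], [0.0785, -0.8175, -0.5705]], 't': [0.5982, 0.11, 0.9737]}
wrist {'K': [[342.7918, 0.0, 282.8465], [0.0, 342.7918, 210.7868], [0.0, 0.0, 1.0]], 'hand_eye': [[-0.0001, -0.9679, -0.2514, 0.0692], [1.0, 0.0001, -0.0006, 0.0006], [0.0006, -0.2514, 0.9679, -0.1444], [0.0, 0.0, 0.0, 1.0]]}
```

View pics/scene0.png

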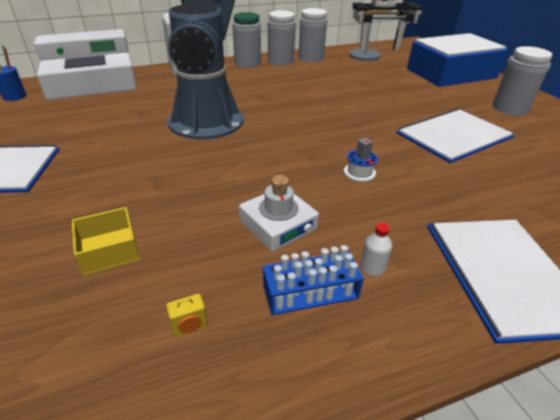

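View pics/side0.png

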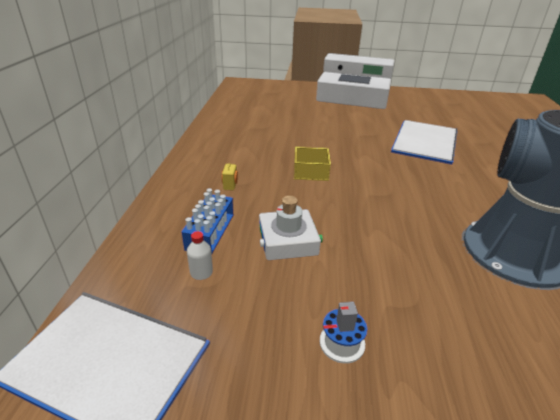

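View pics/wrist0.png

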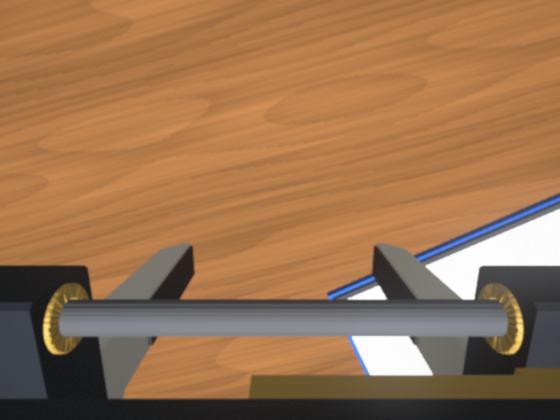

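The scene view shows the stopper at about (280,187) on the hub, the rotor at (362,155), the tray at (105,240), the timer at (187,315), the rack at (312,278) and the bottle at (377,250). In the side view the stopper is at (290,204), the rotor at (346,325) and the tray at (312,163). Next I'll zoom in.

```bash
cat > h.py <<'E'
import numpy as np,cv2
from scipy.spatial.transform import Rotation as Ro
def ray(n,uv,f=None):
    f=f or np.load(n)
    R,t,K=f["R"],f["t"],f["K"]
    d=R.T@np.linalg.solve(K,[uv[0],uv[1],1.]);o=-R.T@t
    return o,d
def plane(n,uv,z):
    o,d=ray(n,uv);return o+d*(z-o[2])/d[2]
def tri(a,b):
    (o1,d1),(o2,d2)=a,b
    A=np.c_[d1,-d2];s=np.linalg.lstsq(A,o2-o1,rcond=None)[0]
    p,q=o1+d1*s[0],o2+d2*s[1];return (p+q)/2,np.linalg.norm(p-q)
E
python3 - <<'E'
from h import *
a=cv2.imread('pics/scene0.png');b=cv2.imread('pics/side0.png')
z=lambda i,x,y,w,h,k:cv2.resize(i[y:y+h,x:x+w],None,fx=k,fy=k,interpolation=cv2.INTER_CUBIC)
c=np.vstack([np.hstack([z(a,230,165,100,75,4),z(a,325,130,100,75,4)]),np.hstack([z(b,240,185,100,75,4),z(b,300,290,100,75,4)])])
cv2.imwrite('pics/zoom0.png',c)
E
```

```text
(no output)
```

View pics/zoom0.png

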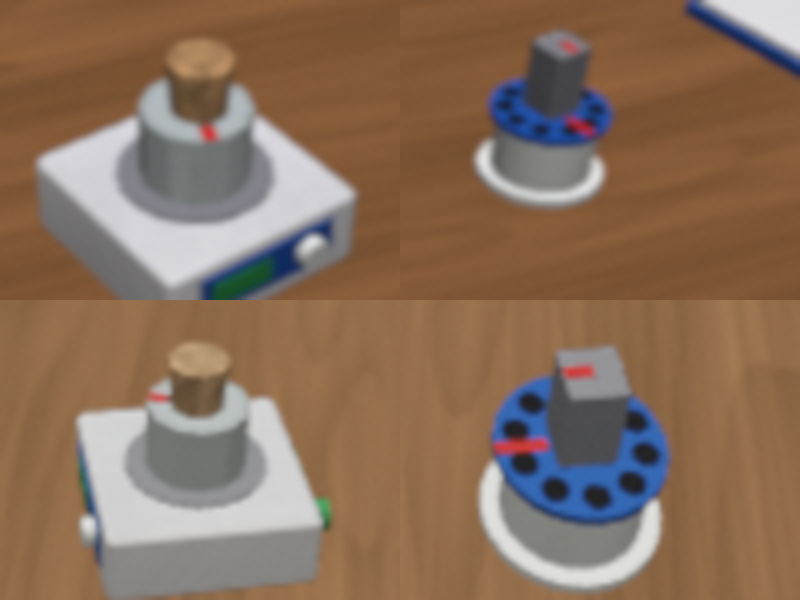

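```bash
python3 - <<'E'
from h import *
S,D='scene0.npz','side0.npz'
def t(n,a,b):
    p,e=tri(ray(S,a),ray(D,b));print(n,p.round(4),'gap',round(e,4))
t('stopper top',(280.2,179.5),(289.7,199.8))
t('rotor top',(365.5,140.8),(348,308.2))
t('hub mark',(282.2,198),(279.5,209.2))
for n,i,z in((S,(365.5,140.8),.100),(D,(348,308.2),.100),(S,(280.2,179.5),.127),(D,(289.7,199.8),.127),(S,(282.2,198),.095),(D,(279.5,209.2),.095)): print(n,plane(n,i,z).round(4))
# red masks
for n,pic,boxes in((S,'pics/scene0.png',{'hub':(270,190,295,205),'rot':(350,130,400,170)}),(D,'pics/side0.png',{'hub':(270,200,290,220),'rot':(310,290,370,345)})):
    im=cv2.imread(pic).astype(int);m=((im[...,2]-np.maximum(im[...,1],im[...,0]))>70).astype(np.uint8)
    for k,(x0,y0,x1,y1) in boxes.items():
        q=np.zeros_like(m);q[y0:y1,x0:x1]=m[y0:y1,x0:x1]
        c=cv2.connectedComponentsWithStats(q)
        for i in range(1,c[0]): print(n,k,c[2][i],c[3][i].round(1), plane(n,c[3][i],.095 if k=='hub' else (.1 if c[3][i][1]<(150 if n==S else 318) else .052)).round(4))
# yellow tray
for nm,n,pts in(('tray rim',S,((74,236),(130,211),(137,238),(83,267))),):
    pass
for n,pic in((S,'pics/scene0.png'),(D,'pics/side0.png')):
    im=cv2.imread(pic);hsv=cv2.cvtColor(im,cv2.COLOR_BGR2HSV)
    m=cv2.inRange(hsv,(22,150,60),(35,255,255))
    c=cv2.connectedComponentsWithStats(m)
    for i in range(1,c[0]):
        if c[2][i][4]>80: print(n,'yellow',c[2][i],c[3][i].round(1),plane(n,c[3][i],.03).round(3))
print('bottle',tri(ray(S,(382,229)),ray(D,(197.5,237)))[0])
E
```

```text
stopper top [0.5683 0.0433 0.1259] gap 0.0012
rotor top [0.4415 0.3282 0.099 ] gap 0.0012
hub mark [0.5915 0.0398 0.0945] gap 0.0007
scene0.npz [0.4439 0.3271 0.1   ]
side0.npz [0.4412 0.3285 0.1   ]
scene0.npz [0.5707 0.0427 0.127 ]
side0.npz [0.5678 0.0441 0.127 ]
scene0.npz [0.5926 0.0396 0.095 ]
side0.npz [0.5913 0.04   0.095 ]
scene0.npz hub [280 196   4   4  12] [281.8 197.6] [0.5909 0.0392 0.095 ]
scene0.npz rot [366 141   3   2   4] [367.  141.5] [0.4484 0.3288 0.1   ]
scene0.npz rot [368 160   4   3   7] [369.6 161.1] [0.4684 0.3336 0.052 ]
side0.npz hub [277 208   5   2   6] [278.8 208.8] [0.593  0.0387 0.095 ]
side0.npz rot [341 306   7   3  15] [344.1 307.4] [0.4479 0.3276 0.1   ]
side0.npz rot [323 325  14   3  33] [329.6 326. ] [0.4684 0.3321 0.052 ]
scene0.npz yellow [  72  207   67   68 3351] [103.5 240.3] [ 0.526 -0.329  0.03 ]
scene0.npz yellow [166 294  41  43 884] [185.7 310.5] [ 0.757 -0.202  0.03 ]
side0.npz yellow [ 294  147   36   33 1068] [311.7 163.6] [ 0.523 -0.319  0.03 ]
side0.npz yellow [223 165  13  25 201] [228.6 179.8] [ 0.765 -0.182  0.03 ]
bottle [0.75275706 0.17772567 0.10270206]
```

```bash
cat >> h.py <<'E'
def pose(s): return np.array(s["eef_pos"]),Ro.from_euler('xyz',s["tcp_rot"],degrees=True)
def to(s,p,yaw):
    q,R=pose(s);sh=R.inv().apply(np.array(p)-q)*100
    rv=(R.inv()*Ro.from_euler('xyz',[180,0,yaw],degrees=True)).as_rotvec()
    print('shift cm',sh.round(2),'rotvec',rv.round(3))
def wray(s,f,uv):
    q,R=pose(s);H=f["hand_eye"];d=H[:3,:3]@np.linalg.solve(f["K"],[uv[0],uv[1],1.])
    return q+R.apply(H[:3,3]),R.apply(d)
def wplane(s,f,uv,z):
    o,d=wray(s,f,uv);return o+d*(z-o[2])/d[2]
def wproj(s,f,X):
    q,R=pose(s);H=np.linalg.inv(f["hand_eye"]);c=H[:3,:3]@R.inv().apply(np.array(X)-q)+H[:3,3];u=f["K"]@c;return u[:2]/u[2]
E
python3 - <<'E'
from h import *
from bench import arm
to(arm.sense(),(0.569,0.0433,0.26),168)
E
```

```text
shift cm [-54.12 -36.88  -1.95] rotvec [-0.001 -0.    -0.037]
```

Call:
{"api": "step_arm", "payload": {"motion": "-3 -2 -1 0 0 0 1; -9 -6 -2 0 0 0 1; -14.4 -9.8 -2 0 0 0 1; -20 -13.6 -2 0 0 0 1; -25.4 -17.3 -2 0 0 -0.02 1; -31 -21 -2 0 0 -0.037 1; -36.3 -24.7 -2 0 0 -0.037 1; -41.7 -28.4 -2 0 0 -0.037 0.75; -47 -32 -2 0 0 -0.037 0.7; -50 -34 -2 0 0 -0.037 0.7"}}

```text
t: 1.4
eef_pos: [0.5326, 0.0844, 0.2605]
tcp_rot: [-180.0, -0.0, 168.0]
contact_force: [0.1, 1.1, 0.1]
opening: 0.0685
```

```bash
python3 - <<'E'
from h import *
from bench import arm
to(arm.sense(),(0.569,0.0433,0.26),168)
E
```

```text
shift cm [-4.41 -3.26  0.05] rotvec [-0.001 -0.    -0.001]
```

Call:
{"api": "step_arm", "payload": {"motion": "-2 -1.6 0 0 0 0 0.65; -4 -3 0 0 0 0 0.65; -4.4 -3.25 0 0 0 0 0.65; -4.4 -3.25 0 0 0 0 0.65; -4.4 -3.25 0 0 0 0 0.65; -4.4 -3.25 0 0 0 0 0.65; -4.4 -3.25 0 0 0 0 0.65; -4.4 -3.25 0 0 0 0 0.65; -4.4 -3.25 0 0 0 0 0.65; -4.4 -3.25 0 0 0 0 0.65"}}

```text
t: 2.65
eef_pos: [0.5689, 0.0435, 0.2605]
tcp_rot: [-180.0, -0.0, 168.0]
contact_force: [1.2, -0.4, -0.2]
opening: 0.0601
```

```bash
python3 - <<'E'
from h import *
from bench import arm
s=arm.sense();f=arm.grab_frame("wrist");cv2.imwrite("pics/w1.png",f["frame"])
np.savez("w1.npz",**f,eef_pos=s["eef_pos"],tcp_rot=s["tcp_rot"])
print(s["eef_pos"],s["tcp_rot"])
print(wproj(s,f,(.569,.0433,.127)))
E
```

```text
[0.56890402 0.0434565  0.2604709 ] [-1.79957163e+02 -7.72461417e-03  1.67965244e+02]
[282.2704254  207.52041847]
```

View pics/w1.png

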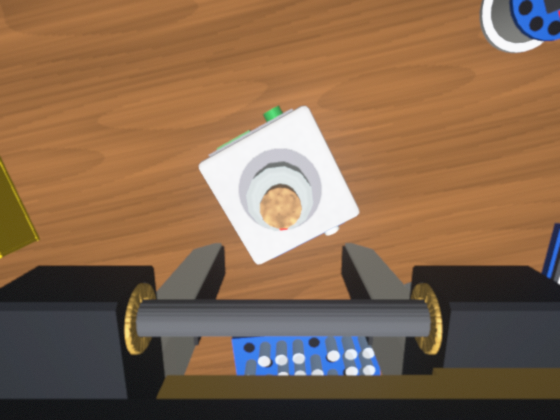

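The wrist view shows the stopper top at about (281,207), inside the hub's top ring centred near (280,198). The red mark is at about (284,229).

```bash
python3 - <<'E'
from h import *
f=dict(np.load("w1.npz"));s=f
im=f["frame"];hsv=cv2.cvtColor(im,cv2.COLOR_BGR2HSV)
m=cv2.inRange(hsv,(5,90,60),(20,255,255));q=np.zeros_like(m);q[180:232,250:312]=m[180:232,250:312]
c=cv2.connectedComponentsWithStats(q)
for i in range(1,c[0]):
    if c[2][i][4]>50:
        print(c[2][i],c[3][i],wplane(s,f,c[3][i],.127))
        e=cv2.fitEllipse(max(cv2.findContours((c[1]==i).astype(np.uint8),0,1)[0],key=len));print(e,wplane(s,f,e[0],.127))
a=im.astype(int);r=((a[...,2]-np.maximum(a[...,1],a[...,0]))>70).astype(np.uint8);q=np.zeros_like(r);q[215:240,260:310]=r[215:240,260:310]
c=cv2.connectedComponentsWithStats(q)
for i in range(1,c[0]): print('red',c[2][i],c[3][i],wplane(s,f,c[3][i],.095))
cv2.imwrite('pics/w1z.png',cv2.resize(im[150:260,220:350],None,fx=5,fy=5,interpolation=cv2.INTER_CUBIC))
E
```

```text
[ 261  187   40   42 1284] [280.29672897 207.11370717] [0.56831445 0.04176103 0.127     ]
((280.2488708496094, 207.0802764892578), (38.556522369384766, 40.584449768066406), 6.316256999969482) [0.56827801 0.041728   0.127     ]
red [280 228   7   2  14] [283.  228.5] [0.59694216 0.03793406 0.095     ]
```

View pics/w1z.png

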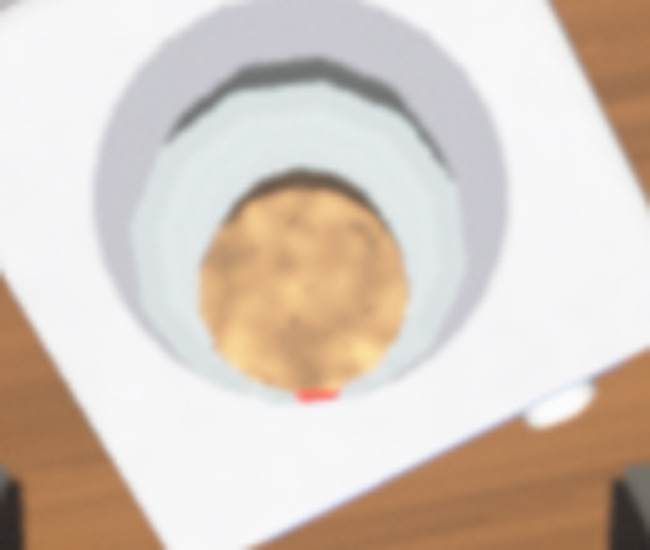

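Call:
{"api": "step_arm", "payload": {"motion": "0 -0.1 3 0 0 0 0.65; 0 -0.1 7.5 0 0 0 0.65; 0 -0.1 11.5 0 0 0 0.65; 0 -0.1 13.4 0 0 0 0.65; 0 -0.1 13.9 0 0 0 0.65; 0 -0.1 13.9 0 0 0 0.3; 0 -0.1 13.9 0 0 0 0.2; 0 -0.1 13.9 0 0 0 0.2; 0 -0.1 13.9 0 0 0 0.2; 0 -0.1 13.9 0 0 0 0.2"}}

```text
t: 3.95
eef_pos: [0.5691, 0.0424, 0.1222]
tcp_rot: [-180.0, 0.1, 168.0]
contact_force: [-0.9, 0.1, 6.3]
opening: 0.0342
```

Call:
{"api": "step_arm", "payload": {"motion": "0 0 -0.5 0 0 0 0.2; 0 0 -3 0 0 0 0.2; 0 0 -7 0 0 0 0.2; 0 0 -10 0 0 0 0.2; 0 -2 -12 0 0 0 0.2; 0 -6 -13 0 0 0 0.2; 0 -11 -13 0 0 0 0.2; 0 -16 -13 0 0 0 0.2; 0 -21 -13 0 0 0 0.2; 0 -26 -13 0 0 0 0.2"}}

```text
t: 5.2
eef_pos: [0.5141, -0.2133, 0.2526]
tcp_rot: [-180.0, 0.1, 168.0]
contact_force: [0.5, 0.4, -0.3]
opening: 0.0346
```

```bash
python3 - <<'E'
from h import *
from bench import arm
s=arm.sense();to(s,(0.524,-0.325,0.25),168);to(s,(0.524,-0.325,0.11),168)
b=np.load('w1.npz')
for n in('scene','wrist'):
    f=arm.grab_frame(n);cv2.imwrite(f"pics/{n}2.png",f["frame"]);np.savez(n+'2.npz',**f)
print(s["opening"],s["contact_force"])
# tray corners from scene0 rim (z=.06)
E
```

```text
shift cm [ -3.3  -10.72   0.27] rotvec [-0.001  0.001 -0.001]
shift cm [ -3.28 -10.71  14.27] rotvec [-0.001  0.001 -0.001]
0.034560352746648704 [ 0.465897    0.42084546 -0.34363618]
```

View pics/wrist2.png

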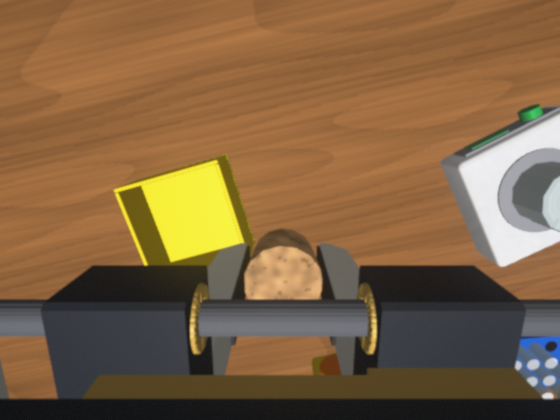

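View pics/scene2.png

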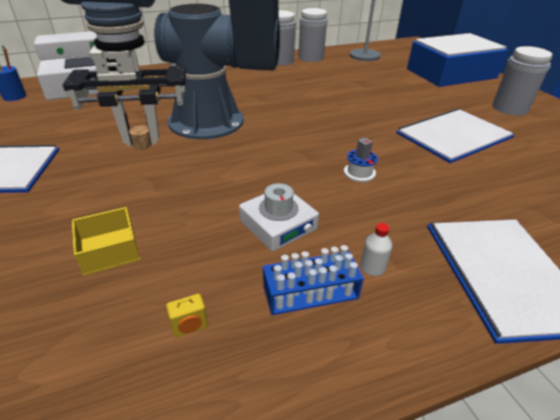

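The stopper is held, at about (283,270) in the wrist view, and the hub is bare. The tray rim's back corners are at (115,190) and (227,156).

```bash
python3 - <<'E'
from h import *
s=dict(eef_pos=[.5141,-.2133,.2526],tcp_rot=[-180,.1,168]);f=dict(np.load('wrist2.npz'))
for p in((115,190),(227,156)): print(wplane(s,f,p,.06))
for p in((74,234),(130,211)): print(plane('scene0.npz',p,.06))
for p in((82,250),(134,235)): print(plane('scene0.npz',p,.06))
E
```

```text
[ 0.47652837 -0.37653184  0.06      ]
[ 0.46711128 -0.25856428  0.06      ]
[ 0.52316813 -0.37731281  0.06      ]
[ 0.48522489 -0.2668893   0.06      ]
[ 0.57615947 -0.36201382  0.06      ]
[ 0.56572297 -0.26548508  0.06      ]
```

Call:
{"api": "step_arm", "payload": {"motion": "-1.5 -4 0 0 0 0 0.2; -3 -9 1 0 0 0 0.2; -3.3 -10.1 5 0 0 0 0.2; -3.3 -10.1 10 0 0 0 0.2; -3.3 -10.1 15 0 0 0 0.2; -3.3 -10.1 18 0 0 0 0.2; -3.3 -10.1 18.6 0 0 0 0.2; -3.3 -10.1 18.6 0 0 0 0.3; -3.3 -10.1 18.6 0 0 0 0.5; -3.3 -10.1 18.6 0 0 0 0.5"}}

```text
t: 6.55
eef_pos: [0.5251, -0.3217, 0.0678]
tcp_rot: [-179.9, 0.2, 167.8]
contact_force: [0.3, 0.1, 0.8]
opening: 0.0456
```

Rise and head back toward the hub.

Call:
{"api": "step_arm", "payload": {"motion": "0 0 -2 0 0 0 0.5; 0 0 -6 0 0 0 0.5; 0 0 -10 0 0 0 0.5; 0 0 -15 0 0 0 0.6; 0 3 -18 0 0 0 0.6; 0 8 -19 0 0 0 0.6; 0 14 -19 0 0 0 0.6; 0 20 -19 0 0 0 0.6; 0 26 -19 0 0 0 0.6; 0 29 -19 0 0 0 0.6"}}

```text
t: 7.8
eef_pos: [0.5864, -0.0351, 0.2592]
tcp_rot: [-179.9, 0.3, 167.9]
contact_force: [0.5, 0.2, 0.2]
opening: 0.0558
```

```bash
python3 - <<'E'
from h import *
from bench import arm
s=arm.sense();print(s["eef_pos"],s["tcp_rot"]);
# camera over hub: put hub top at image centre-ish
to(s,(0.558,0.044,0.26),168)
f=arm.grab_frame('scene');cv2.imwrite("pics/scene3.png",f["frame"])
E
```

```text
[ 0.58643048 -0.03505001  0.25918612] [-179.90502093    0.27274712  167.86963186]
shift cm [ 4.44  7.13 -0.11] rotvec [-0.002  0.005 -0.002]
```

View pics/scene3.png

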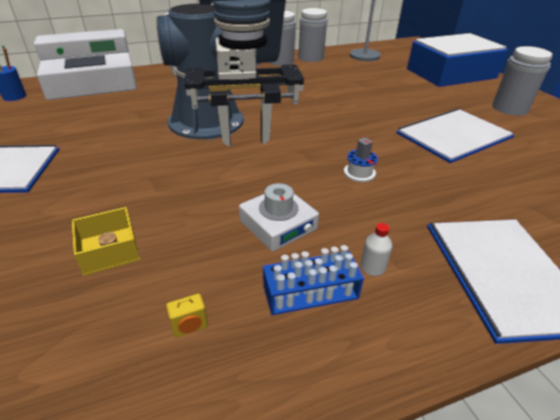

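The stopper lies in the tray at (107,238), and the hub is clear. I'll look straight down at it with the wrist camera.

Call:
{"api": "step_arm", "payload": {"motion": "2 4 1 0 0 0 0.6; 3.5 7.2 3 0 0.005 0 0.6; 3.5 7.2 5 0 0.005 0 0.6; 3.5 7.2 5.9 0 0.005 0 0.6; 3.5 7.2 5.9 0 0.005 0 0.6; 3.5 7.2 5.9 0 0.005 0 0.6; 3.5 7.2 5.9 0 0.005 0 0.6; 3.5 7.2 5.9 0 0.005 0 0.6; 3.5 7.2 5.9 0 0.005 0 0.6; 3.5 7.2 5.9 0 0.005 0 0.6"}}

```text
t: 9.1
eef_pos: [0.5679, 0.0446, 0.1999]
tcp_rot: [-180.0, -0.0, 167.9]
contact_force: [0.4, 0.6, -0.3]
opening: 0.0558
```

```bash
python3 - <<'E'
from h import *
from bench import arm
s=arm.sense();f=arm.grab_frame("wrist");cv2.imwrite("pics/w4.png",f["frame"])
np.savez("w4.npz",**f,eef_pos=s["eef_pos"],tcp_rot=s["tcp_rot"])
print(s["eef_pos"],s["tcp_rot"],wproj(s,f,(.567,.0435,.095)))
cv2.imwrite('pics/w4z.png',cv2.resize(f["frame"][140:290,200:370],None,fx=4,fy=4,interpolation=cv2.INTER_CUBIC))
E
```

```text
[0.5679116  0.04461698 0.19990171] [-1.79957006e+02 -2.06772813e-02  1.67918566e+02] [280.6293081  215.71012674]
```

View pics/w4z.png

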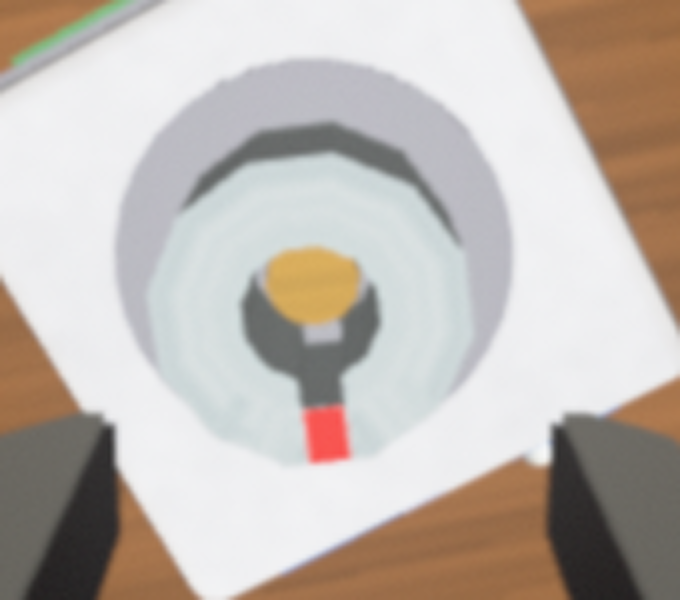

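The wrist view shows the open bore with the brass plunger. In the zoom, the keyway slot and red mark are at about (328,434) and the top polygon's centre is near (311,309).

```bash
python3 - <<'E'
from h import *
f=dict(np.load("w4.npz"));s=f;im=f["frame"]
for p in((245,230),(290,185),(310,220),(232,205),(220,240),(330,260),(285,160)): print(p,im[p[1],p[0]],end=' ')
a=im.astype(int)
# top: G>R notably (bluish-green tint), bright
m=((a[...,1]-a[...,2]>=6)&(a[...,1]>170)).astype(np.uint8)
r=((a[...,2]-np.maximum(a[...,1],a[...,0]))>70).astype(np.uint8)
q=np.zeros_like(m);q[170:262,230:326]=(m|r)[170:262,230:326]
c=cv2.connectedComponentsWithStats(q);i=1+np.argmax(c[2][1:,4]);print(c[2][i])
k=max(cv2.findContours((c[1]==i).astype(np.uint8),0,cv2.CHAIN_APPROX_NONE)[0],key=len)
hull=cv2.convexHull(k)[:,0]
W=np.array([wplane(s,f,p,.095)[:2] for p in hull.astype(float)])
cc,rr=cv2.minEnclosingCircle((W*1000).astype(np.float32));print('enc',cc,rr)
fl=np.zeros_like(q);cv2.fillPoly(fl,[hull],1)
M=cv2.moments(fl,True);u=(M['m10']/M['m00'],M['m01']/M['m00']);C=wplane(s,f,u,.095);print('centroid',u,C, 'ellipse',cv2.fitEllipse(k))
rc=np.zeros_like(r);rc[235:260,260:300]=r[235:260,260:300]
ys,xs=np.nonzero(rc);ur=(xs.mean(),ys.mean());P=wplane(s,f,ur,.095);print('red',ur,P,len(xs))
v=P-C;print('ang',np.degrees(np.arctan2(v[1],v[0])),np.linalg.norm(v))
# side edges of red + slot : fit line direction of red by minAreaRect
W2=np.array([wplane(s,f,(x,y),.095)[:2] for x,y in zip(xs,ys)]);
l=cv2.fitLine(np.c_[W2*1000].astype(np.float32),cv2.DIST_L2,0,.01,.01).ravel();print('line ang',np.degrees(np.arctan2(l[1],l[0])), W2.min(0),W2.max(0))
# bore hole mask dark -> hole edge
d=((a.sum(2)<480)).astype(np.uint8);qq=np.zeros_like(d);qq[195:245,255:300]=d[195:245,255:300]
cv2.imwrite('pics/hm.png',np.hstack([fl*255,qq*255])[140:290])
E
```

```text
(245, 230) [221 220 212] (290, 185) [216 215 205] (310, 220) [223 223 215] (232, 205) [194 187 186] (220, 240) [221 223 228] (330, 260) [ 79 118 166] (285, 160) [195 188 188] [ 237  178   81   78 3642]
enc (568.0587158203125, 40.553287506103516) 30.870662689208984
centroid (277.2383850679651, 216.69344694664233) [0.56721733 0.04083496 0.095     ] ellipse ((277.16339111328125, 216.0148468017578), (71.13009643554688, 77.56214904785156), 89.1454849243164)
red (np.float64(281.1870503597122), np.float64(248.20863309352518)) [0.59256025 0.03842438 0.095     ] 139
ang -5.433554435530166 0.02545730560463206
line ang -6.4715886 [0.58692176 0.03423675] [0.59817898 0.04243914]
```

```bash
python3 - <<'E'
from h import *
f=dict(np.load("w4.npz"));s=f
Z=lambda x,y:wplane(s,f,(200+(x-1.5)/4,140+(y-1.5)/4),.095)
for a,b in(((300,378),(309,462)),((340,374),(350,459)),((311,309),(328,434))):
    v=Z(*b)-Z(*a);print(Z(*a).round(4),Z(*b).round(4),np.degrees(np.arctan2(v[1],v[0])))
print(Z(311,309), Z(242,309),Z(381,309),Z(318,376))
to(s,(.4415,.328,.2),168)
E
```

```text
[0.5803 0.0359 0.095 ] [0.5974 0.0339 0.095 ] -6.6104468764517295
[0.5811 0.0436 0.095 ] [0.5985 0.0419 0.095 ] -5.624620583928897
[0.5674 0.0409 0.095 ] [0.5926 0.0388 0.095 ] -4.846397028414784
[0.56737782 0.04090546 0.095     ] [0.56465625 0.02817114 0.095     ] [0.57013841 0.05382238 0.095     ] [0.58064258 0.03937884 0.095     ]
shift cm [ 1.829e+01  2.506e+01 -2.000e-02] rotvec [-0.001 -0.    -0.001]
```

Call:
{"api": "step_arm", "payload": {"motion": "1.5 2 -1 0 0 0 0.6; 4.5 6 -2 0 0 0 0.6; 7.5 10.5 -2 0 0 0 0.6; 11 15 -2 0 0 0 0.6; 14 19.5 -2 0 0 0 0.6; 17 23.5 -2 0 0 0 0.65; 18.3 25 -1 0 0 0 0.65; 18.3 25 0 0 0 0 0.65; 18.3 25 0 0 0 0 0.65; 18.3 25 0 0 0 0 0.65"}}

```text
t: 10.4
eef_pos: [0.442, 0.3264, 0.1998]
tcp_rot: [-179.9, -0.0, 167.8]
contact_force: [1.5, -0.9, -0.5]
opening: 0.0602
```

```bash
python3 - <<'E'
from h import *
from bench import arm
s=arm.sense();f=arm.grab_frame("wrist");cv2.imwrite("pics/w5.png",f["frame"])
np.savez("w5.npz",**f,eef_pos=s["eef_pos"],tcp_rot=s["tcp_rot"])
print(s["eef_pos"],s["tcp_rot"],wproj(s,f,(.4415,.328,.1)))
cv2.imwrite('pics/w5z.png',cv2.resize(f["frame"][140:290,200:370],None,fx=4,fy=4,interpolation=cv2.INTER_CUBIC))
E
```

```text
[0.44199464 0.32635205 0.19978662] [-1.79946216e+02 -2.04049199e-02  1.67829032e+02] [284.37288396 217.31784241]
```

View pics/w5z.png

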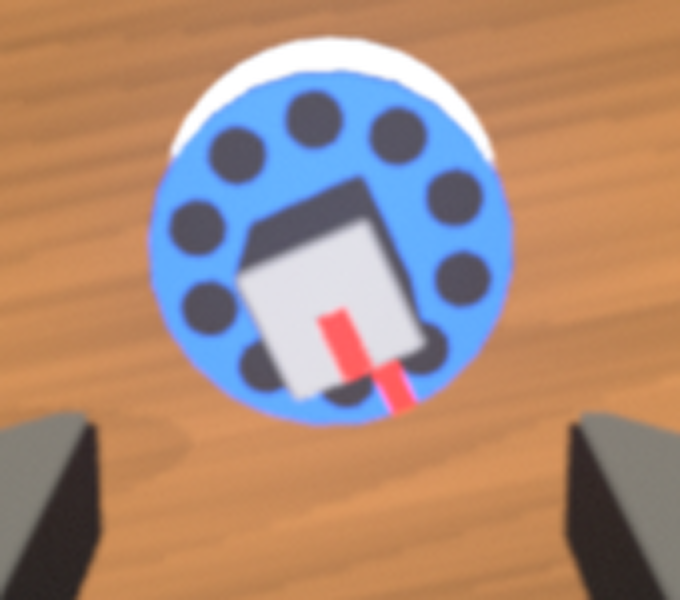

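In the zoom, the knob's top face has corners at about (238,272), (366,218), (427,344) and (297,401). Its stripe points towards the lower right.

```bash
python3 - <<'E'
from h import *
f=dict(np.load("w5.npz"));s=f
Z=lambda x,y,z=.1:wplane(s,f,(200+(x-1.5)/4,140+(y-1.5)/4),z)
c=np.array([Z(*p) for p in((238,272),(366,218),(427,344),(297,401))]);print(c.round(4),c.mean(0))
for i,j in((1,2),(0,3),(0,1),(3,2)):
    v=c[j]-c[i];print(np.linalg.norm(v),np.degrees(np.arctan2(v[1],v[0])))
im=f["frame"];hsv=cv2.cvtColor(im,cv2.COLOR_BGR2HSV);b=cv2.inRange(hsv,(95,120,120),(115,255,255));b[:150]=0;b[250:]=0;b[:,:235]=0;b[:,332:]=0
h=cv2.convexHull(cv2.findNonZero(b))[:,0].astype(float)
W=np.array([wplane(s,f,p,.052)[:2]*1000 for p in h],dtype=np.float32);print('disc',cv2.minEnclosingCircle(W),cv2.fitEllipse(W))
print(wplane(s,f,(200+330/4,140+247/4),.052))
E
```

```text
[[0.4304 0.3114 0.1   ]
 [0.4254 0.3365 0.1   ]
 [0.4512 0.3427 0.1   ]
 [0.4571 0.3166 0.1   ]] [0.44102174 0.32678398 0.1       ]
0.02653030556462504 13.495334437922024
0.027186406571858477 10.923663677442239
0.02552541428427525 101.18259539353191
0.026727464105036562 102.63496848847726
disc ((441.3098449707031, 326.239501953125), 39.3941764831543) ((441.3321533203125, 326.23541259765625), (77.89530181884766, 78.39540100097656), 0.45229482650756836)
[0.44049075 0.3266733  0.052     ]
```

Call:
{"api": "step_arm", "payload": {"motion": "0 0.1 1 0 0 -0.15 0.65; 0.07 0.1 2 0 0 -0.3 0.65; 0.07 0.1 3 0 0 -0.42 0.65; 0.07 0.1 6 0 0 -0.42 0.65; 0.07 0.1 10 0 0 -0.42 0.65; 0.07 0.1 11.5 0 0 -0.42 0.65; 0.07 0.1 12 0 0 -0.42 0.65; 0.07 0.1 12 0 0 -0.42 0.5; 0.07 0.1 12 0 0 -0.42 0.3; 0.07 0.1 12 0 0 -0.42 0.2"}}

```text
t: 11.7
eef_pos: [0.4418, 0.3278, 0.0807]
tcp_rot: [-180.0, 0.0, -168.1]
contact_force: [0.6, 0.2, 0.4]
opening: 0.0349
```

Call:
{"api": "step_arm", "payload": {"motion": "0 0 0 0 0 0 0.2; 0 0 0 0 0 0 0.2; 0 0 0 0 0 0 0.2; 0 0 0 0 0 0 0.2; 0 0 -0.5 0 0 0 0.2; 0 0 -2 0 0 0 0.2; 0 0 -4 0 0 0 0.2; 0 0 -7 0 0 0 0.2; 0 0 -9 0 0 0 0.2; 0 0 -9 0 0 0 0.2"}}

```text
t: 12.95
eef_pos: [0.4424, 0.3282, 0.1726]
tcp_rot: [179.9, 0.2, -168.1]
contact_force: [-0.6, 0.0, -2.8]
opening: 0.028
```

```bash
python3 - <<'E'
from h import *
from bench import arm
s=arm.sense();print(s)
for n in('wrist','side','scene'):
    f=arm.grab_frame(n);cv2.imwrite(f"pics/{n}6.png",f["frame"]);np.savez(n+"6.npz",**f,eef_pos=s["eef_pos"],tcp_rot=s["tcp_rot"])
a=cv2.imread('pics/wrist6.png');b=cv2.imread('pics/side6.png');c=cv2.imread('pics/scene6.png')
cv2.imwrite('pics/j6.png',np.vstack([cv2.resize(a,(533,400))[100:],np.hstack([cv2.resize(b[180:360,250:450],None,fx=1.33,fy=1.33),cv2.resize(c[60:240,270:470],None,fx=1.33,fy=1.33)])[:,:533]]) if 1 else a)
E
```

```text
{'t': 12.95, 'joint_positions': array([ 3.17417226e+01,  2.46726353e+01,  9.84531565e+01, -2.56214379e-02,
        5.66360168e+01, -7.01510631e+01]), 'qvel': array([-0.03617163,  2.16023122,  1.91796881, -0.06425687, -1.57883116,
        0.00827508]), 'joint_efforts': array([ 4.06185980e-02, -5.44757473e+01, -2.74521768e+01,  1.07909285e-02,
        4.43865163e-01, -1.78647347e-04]), 'eef_pos': array([0.44237128, 0.32822538, 0.17262481]), 'tcp_rot': array([ 179.93930727,    0.23132389, -168.0932906 ]), 'contact_force': array([-0.6398489 ,  0.0194121 , -2.82659393]), 'torque': array([ 0.03618274,  0.00274412, -0.00456763]), 'opening': 0.02802994403597868}Traceback (most recent call last):
  File "<stdin>", line 7, in <module>
    return _nx.concatenate(arrs, 0, dtype=dtype, casting=casting)
           ~~~~~~~~~~~~~~~^^^^^^^^^^^^^^^^^^^^^^^^^^^^^^^^^^^^^^^
ValueError: all the input array dimensions except for the concatenation axis must match exactly, but along dimension 1, the array at index 0 has size 533 and the array at index 1 has size 532
```

View pics/wrist6.png

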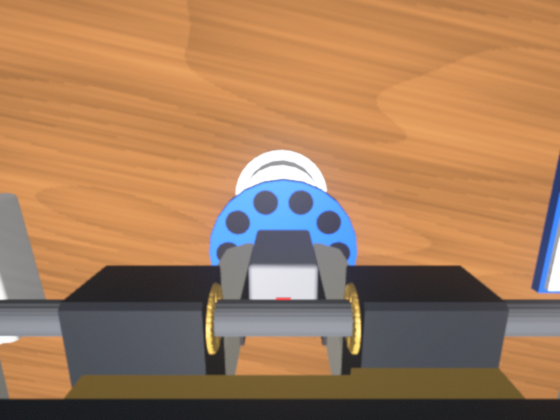

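View pics/side6.png

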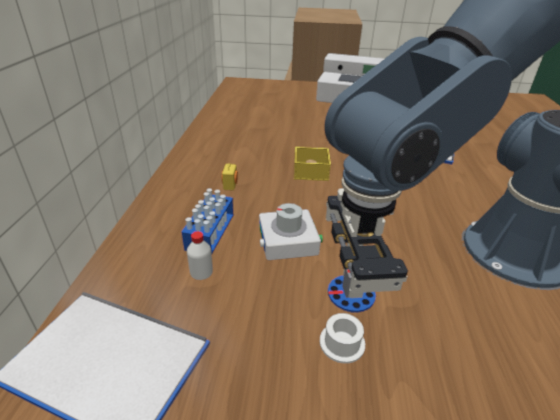

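The rotor is held with the opening at 28.0 mm. The stripe points away from the robot and the disc is level at about (283,250) in the wrist view. Next I'll measure where the disc sits in the tool frame.

```bash
python3 - <<'E'
from h import *
from scipy.optimize import least_squares
f=dict(np.load("wrist6.npz"));im=f["frame"];H=f["hand_eye"];K=f["K"]
def tp(uv,z):
    d=H[:3,:3]@np.linalg.solve(K,[uv[0],uv[1],1.]);o=H[:3,3];return (o+d*(z-o[2])/d[2])[:2]*1000
hsv=cv2.cvtColor(im,cv2.COLOR_BGR2HSV);b=cv2.inRange(hsv,(95,120,120),(115,255,255));b[:170]=0;b[264:]=0;b[:,:200]=0;b[:,365:]=0
h=[]
k=max(cv2.findContours(b,0,cv2.CHAIN_APPROX_NONE)[0],key=len)[:,0]
hl=cv2.convexHull(k)[:,0];hl=hl[hl[:,1]<260]
P=np.array([tp(p,.0287) for p in hl.astype(float)])
for R in(40,None):
    g=(lambda x:np.hypot(P[:,0]-x[0],P[:,1]-x[1])-(R or x[2]))
    r=least_squares(g,[0,0,40],loss='soft_l1');print(R,r.x.round(2),np.abs(g(r.x)).max().round(2),len(P))
# knob top corners (top face z: TCP 70.7 above tip, top 90 => z=-.0193)
for p in((250,264),(316,264)): print(tp(p,-.0193))
# hub from w4 in tool coordinates
w=dict(np.load("w4.npz"));q,R=pose(w)
print('hub tool', tp((277.5,216.9),w["eef_pos"][2]-.095))
# rotor earlier w5
w=dict(np.load("w5.npz"));q5,R5=pose(w)
pt=(R5.apply([0,0,0]))
E
```

```text
40 [ 0.16  0.39 40.  ] 0.8 31
None [ 1.12  0.43 39.26] 0.17 31
[ 14.89014846 -12.39171147]
[14.90127373 13.5291045 ]
hub tool [-0.48413742 -3.67406063]
```

```bash
python3 - <<'E'
from h import *
from bench import arm
to(arm.sense(),(0.5675,0.042,0.19),174)
E
```

```text
shift cm [ -6.46 -30.54  -1.98] rotvec [-0.001 -0.     0.312]
```

Call:
{"api": "step_arm", "payload": {"motion": "-0.4 -2 -2 0 0 0.03 0.2; -1 -5.5 -3 0 0 0.08 0.2; -2 -9.5 -3.5 0 0 0.13 0.2; -2.9 -13.5 -3.5 0 0 0.18 0.2; -3.8 -17.5 -3.5 0 0 0.23 0.2; -4.6 -21.5 -3.5 0 0 0.28 0.2; -5.5 -25.5 -3.5 0 0 0.312 0.2; -6.3 -29 -3 0 0 0.312 0.2; -6.46 -30.5 -2.2 0 0 0.312 0.2; -6.46 -30.5 -2 0 0 0.312 0.2"}}

```text
t: 14.35
eef_pos: [0.5669, 0.0422, 0.1888]
tcp_rot: [-180.0, -0.1, 174.0]
contact_force: [-0.6, 0.5, -3.0]
opening: 0.028
```

```bash
python3 - <<'E'
from h import *
from bench import arm
s=arm.sense();print(s)
to(s,(0.5675,0.042,0.19),174)
for n in('side','scene'):
    f=arm.grab_frame(n);np.savez(n+"7.npz",**f)
a=np.load('side7.npz')["frame"][160:270,220:350];b=np.load('scene7.npz')["frame"][120:230,215:345]
cv2.imwrite('pics/j7.png',np.hstack([cv2.resize(x,None,fx=3,fy=3,interpolation=cv2.INTER_CUBIC) for x in(a,b)]))
E
```

```text
{'t': 14.35, 'joint_positions': array([-4.23645983e-01,  2.53595645e+01,  9.47211479e+01, -2.57106021e-02,
        6.00589778e+01, -8.43753250e+01]), 'qvel': array([ 1.92446043,  0.03642356,  0.87270676,  0.29295884, -1.39795286,
        0.8336009 ]), 'joint_efforts': array([-1.92116216e+00, -5.38729191e+01, -2.79280007e+01, -1.42259100e-01,
        5.21822716e-03, -2.30896301e-01]), 'eef_pos': array([0.56685148, 0.04221051, 0.18883405]), 'tcp_rot': array([-1.79964168e+02, -1.36839521e-01,  1.73964496e+02]), 'contact_force': array([-0.64850106,  0.46282935, -3.00968113]), 'torque': array([0.00141891, 0.01426725, 0.02118876]), 'opening': 0.028034600582333095}
shift cm [-0.07 -0.01 -0.12] rotvec [-0.001 -0.002 -0.001]
```

View pics/j7.png

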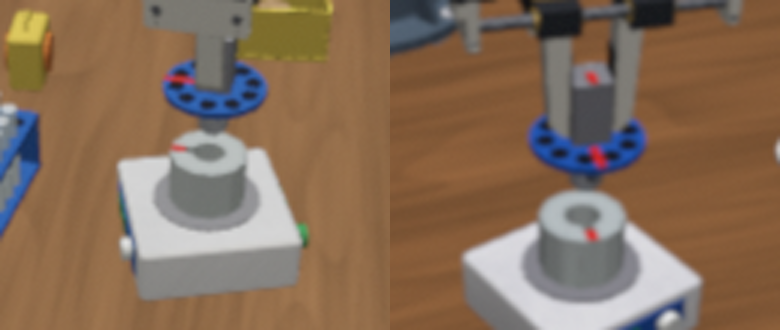

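In the zoom, the shaft hangs right over the bore in both views and the red stripe lines up with the hub mark. I'll compare the disc and hub ellipse centres.

```bash
python3 - <<'E'
from h import *
for n,(x0,y0),box in(('side',(220,160),(165,55,270,125)),('scene',(215,120),(135,95,262,180))):
    f=np.load(n+'7.npz');im=f["frame"];hsv=cv2.cvtColor(im,cv2.COLOR_BGR2HSV)
    # disc
    b=cv2.inRange(hsv,(95,110,60),(125,255,255)) | cv2.inRange(hsv,(0,150,120),(6,255,255))
    if n=='side': B=(270,175,315,205)
    else: B=(258,152,300,182)
    q=np.zeros_like(b);q[B[1]:B[3],B[0]:B[2]]=b[B[1]:B[3],B[0]:B[2]]
    c=cv2.connectedComponentsWithStats(q);i=1+np.argmax(c[2][1:,4])
    h=cv2.convexHull(cv2.findNonZero((c[1]==i).astype(np.uint8)));e=cv2.fitEllipse(h);print(n,'disc',c[2][i],e)
    W=np.array([plane(n+'7.npz',p,.158)[:2]*1000 for p in h[:,0].astype(float)],np.float32);print('  disc world',cv2.fitEllipse(W))
    # hub top: light
    a=im.astype(int)
    B=(270,200,310,225) if n=='side' else (258,180,302,206)
    print(im[ (211,210)[n=='scene']-0, :][0:1])
E
python3 - <<'E'
import sys;sys.path.insert(0,'.')
from h import *
import os;os.chdir('.')
# hub top zoomed extents (left,right,top,bottom)
def Z(n,x,y,x0,y0): return (x0+(x-1)/3,y0+(y-1)/3)
for n,pts,o in(('side7.npz',((169,151),(246,153)),(220,160)),('scene7.npz',((538,218),(627,218)),(215-130,120))):
    for p in pts: print(n,plane(n,Z(n,*p,*o),.095).round(4))
for n,p,o in(('side7.npz',(208,152),(220,160)),('scene7.npz',(582.5,215),(85,120)),('side7.npz',(177,149),(220,160)),('scene7.npz',(592,236),(85,120)),('side7.npz',(208,153),(220,160)),('scene7.npz',(582,214),(85,120))): print(n,plane(n,Z(n,*p,*o),.095).round(4))
E
```

```text
side disc [275 181  34  19 311] ((291.3960876464844, 189.2631072998047), (19.018709182739258, 33.49610900878906), 91.26483154296875)
  disc world ((565.0632934570312, 45.4554557800293), (75.85818481445312, 81.50350952148438), 168.43716430664062)
[[126 135 136]]
scene disc [262 159  23  20 210] ((272.2740478515625, 169.1348419189453), (13.062938690185547, 26.91354751586914), 124.2187728881836)
  disc world ((571.4486083984375, 23.88212013244629), (34.869293212890625, 75.25837707519531), 97.9651107788086)
[[ 56  90 133]]
side7.npz [0.5992 0.0445 0.095 ]
side7.npz [0.5384 0.0386 0.095 ]
scene7.npz [0.5612 0.0102 0.095 ]
scene7.npz [0.5821 0.07   0.095 ]
side7.npz [0.5684 0.0415 0.095 ]
scene7.npz [0.5683 0.0413 0.095 ]
side7.npz [0.5932 0.0408 0.095 ]
scene7.npz [0.5935 0.0388 0.095 ]
side7.npz [0.5683 0.0429 0.095 ]
scene7.npz [0.567  0.0414 0.095 ]
```

Call:
{"api": "step_arm", "payload": {"motion": "-0.1 0 0.5 0 0 0 0.2; -0.1 0 1 0 0 0 0.2; -0.1 0 1.5 0 0 0 0.2; -0.1 0 2 0 0 0 0.2; -0.1 0 2.2 0 0 0 0.2; -0.1 0 2.4 0 0 0 0.2; -0.1 0 2.6 0 0 0 0.2; -0.1 0 2.8 0 0 0 0.2; -0.1 0 2.8 0 0 0 0.2; -0.1 0 2.8 0 0 0 0.2"}}

```text
t: 15.7
eef_pos: [0.5682, 0.0429, 0.1619]
tcp_rot: [-180.0, -0.0, 174.1]
contact_force: [0.7, -3.8, 2.0]
opening: 0.0283
```

Call:
{"api": "step_arm", "payload": {"motion": "0 -0.05 0 0 0 0 0.2; 0 -0.1 0 0 0 0 0.2; 0 -0.13 0 0 0 0 0.2; 0 -0.13 0 0 0 0 0.2; 0 -0.13 0.1 0 0 0 0.2; 0 -0.13 0.2 0 0 0 0.2; 0 -0.13 0.3 0 0 0 0.2; 0 -0.13 0.4 0 0 0 0.2; 0 -0.13 0.4 0 0 0 0.2; 0 -0.13 0.4 0 0 0 0.2"}}

```text
t: 16.95
eef_pos: [0.5683, 0.0414, 0.1579]
tcp_rot: [-179.9, 0.0, 174.1]
contact_force: [2.6, -4.1, -1.3]
opening: 0.0276
```

```bash
python3 - <<'E'
from bench import arm
s=arm.sense();print(s["eef_pos"],s["tcp_rot"],s["contact_force"],s["torque"])
E
```

```text
[0.5682972  0.0413546  0.15794095] [-1.79933579e+02  2.04568628e-02  1.74052264e+02] [ 2.64904334 -4.10412898 -1.34286671] [-0.99182835 -0.71541558 -0.02355229]
```

Call:
{"api": "step_arm", "payload": {"motion": "-0.02 -0.04 0 0 0 0 0.2; -0.04 -0.08 0 0 0 0 0.2; -0.04 -0.08 0 0 0 0 0.2; -0.04 -0.08 0 0 0 0 0.2; -0.04 -0.08 0 0 0 0 0.2; -0.04 -0.08 0 0 0 0 0.2; -0.04 -0.08 0 0 0 0 0.2; -0.04 -0.08 0 0 0 0 0.2; -0.04 -0.08 0 0 0 0 0.2; -0.04 -0.08 0 0 0 0 0.2"}}

```text
t: 18.2
eef_pos: [0.5686, 0.0405, 0.1579]
tcp_rot: [-179.9, 0.0, 174.1]
contact_force: [0.1, 0.1, -2.3]
opening: 0.0277
```

```bash
python3 - <<'E'
from bench import arm
s=arm.sense();print(s["eef_pos"],s["tcp_rot"],s["contact_force"],s["torque"])
E
```

```text
[0.56857692 0.04051996 0.15792257] [-1.79933161e+02  1.70141057e-02  1.74052762e+02] [ 0.12718961  0.11794805 -2.25728799] [ 0.02057582 -0.00853965 -0.02606847]
```

Call:
{"api": "step_arm", "payload": {"motion": "-0.02 -0.04 0.1 0 0 0 0.2; -0.02 -0.04 0.3 0 0 0 0.2; -0.02 -0.04 0.4 0 0 0 0.2; -0.02 -0.04 0.5 0 0 0 0.2; -0.02 -0.04 0.6 0 0 0 0.2; -0.02 -0.04 0.7 0 0 0 0.2; -0.02 -0.04 0.8 0 0 0 0.2; -0.02 -0.04 0.8 0 0 0 0.2; -0.02 -0.04 0.8 0 0 0 0.2; -0.02 -0.04 0.8 0 0 0 0.2"}}

```text
t: 19.45
eef_pos: [0.5688, 0.04, 0.15]
tcp_rot: [-179.9, 0.0, 174.1]
contact_force: [-0.6, -0.4, -2.3]
opening: 0.0281
```

```bash
python3 - <<'E'
from bench import arm
s=arm.sense();print(s["eef_pos"],s["tcp_rot"],s["contact_force"],s["torque"])
E
```

```text
[0.56879463 0.04003697 0.14998989] [-1.79932505e+02  2.61364308e-02  1.74050150e+02] [-0.59594332 -0.39790904 -2.25263482] [ 0.05731492 -0.0068199   0.00878921]
```

Call:
{"api": "step_arm", "payload": {"motion": "0 0 0.1 0 0 0 0.2; 0 0 0.2 0 0 0 0.2; 0 0 0.3 0 0 0 0.2; 0 0 0.4 0 0 0 0.2; 0 0 0.5 0 0 0 0.2; 0 0 0.6 0 0 0 0.2; 0 0 0.7 0 0 0 0.2; 0 0 0.8 0 0 0 0.2; 0 0 0.8 0 0 0 0.2; 0 0 0.8 0 0 0 0.2"}}

```text
t: 20.7
eef_pos: [0.5688, 0.0401, 0.142]
tcp_rot: [-179.9, 0.0, 174.1]
contact_force: [0.7, -0.5, -1.5]
opening: 0.028
```

```bash
python3 - <<'E'
from bench import arm
import cv2,numpy as np
s=arm.sense();print(s["eef_pos"],s["tcp_rot"],s["contact_force"],s["torque"])
a=arm.grab_frame('side')["frame"][160:270,220:350];b=arm.grab_frame('scene')["frame"][120:230,215:345]
cv2.imwrite('pics/j8.png',np.hstack([cv2.resize(x,None,fx=3,fy=3,interpolation=cv2.INTER_CUBIC) for x in(a,b)]))
E
```

```text
[0.56880681 0.04008596 0.14202227] [-1.79933671e+02  2.75964660e-02  1.74055559e+02] [ 0.65935262 -0.49221599 -1.51739452] [ 0.0058475   0.03629287 -0.00534859]
```

View pics/j8.png

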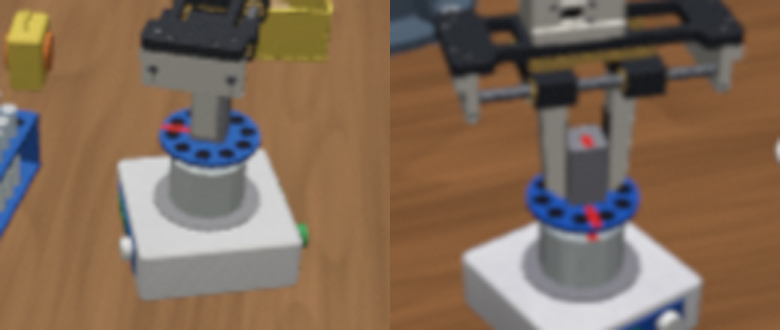

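The disc now sits about 12 mm above the hub with little force, so the key is in the keyway. Now I press against the spring.

Call:
{"api": "step_arm", "payload": {"motion": "0 0 0.2 0 0 0 0.2; 0 0 0.4 0 0 0 0.2; 0 0 0.6 0 0 0 0.2; 0 0 0.75 0 0 0 0.2; 0 0 0.9 0 0 0 0.2; 0 0 1 0 0 0 0.2; 0 0 1.05 0 0 0 0.2; 0 0 1.1 0 0 0 0.2; 0 0 1.15 0 0 0 0.2; 0 0 1.15 0 0 0 0.2"}}

```text
t: 22.05
eef_pos: [0.5689, 0.0401, 0.1306]
tcp_rot: [-179.9, 0.0, 174.1]
contact_force: [-0.4, -0.4, 4.8]
opening: 0.028
```

```bash
python3 - <<'E'
from bench import arm
s=arm.sense();print(s["eef_pos"],s["tcp_rot"],s["contact_force"],s["torque"],s["opening"])
E
```

```text
[0.56892114 0.04008279 0.13059627] [-1.79937444e+02  4.64634359e-02  1.74055225e+02] [-0.35118097 -0.44493015  4.75183778] [0.05844751 0.0570693  0.03853675] 0.028024535030842786
```

Call:
{"api": "step_arm", "payload": {"motion": "0 0 0.05 0 0 0 0.2; 0 0 0.05 0 0 0 0.2; 0 0 0.1 0 0 0 0.2; 0 0 0.1 0 0 0 0.2; 0 0 0.13 0 0 0 0.2; 0 0 0.13 0 0 0 0.2; 0 0 0.15 0 0 0 0.2; 0 0 0.15 0 0 0 0.2; 0 0 0.15 0 0 0 0.2; 0 0 0.15 0 0 0 0.2"}}

```text
t: 23.3
eef_pos: [0.5689, 0.04, 0.1299]
tcp_rot: [-179.9, 0.1, 174.1]
contact_force: [-3.6, -0.2, 13.7]
opening: 0.0276
```

```bash
python3 - <<'E'
from bench import arm
s=arm.sense();print(s["eef_pos"],s["tcp_rot"],s["contact_force"],s["torque"],s["opening"])
E
```

```text
[0.56893778 0.04004109 0.12985381] [-1.79937745e+02  5.75617704e-02  1.74052432e+02] [-3.57046421 -0.15598498 13.71378087] [0.08030948 0.78319434 0.05362936] 0.027612421992599438
```

```bash
python3 - <<'E'
from bench import arm
import cv2,numpy as np
A=arm.grab_frame('side')["frame"];B=arm.grab_frame('scene')["frame"];cv2.imwrite('pics/scene9.png',B)
a=A[160:270,220:350];b=B[120:230,215:345]
cv2.imwrite('pics/j9.png',np.hstack([cv2.resize(x,None,fx=3,fy=3,interpolation=cv2.INTER_CUBIC) for x in(a,b)]))
s=arm.sense();print(s["eef_pos"],s["contact_force"])
E
```

```text
[0.56895078 0.04007157 0.12984932] [-4.36997708 -0.12142467 13.88796047]
```

View pics/j9.png

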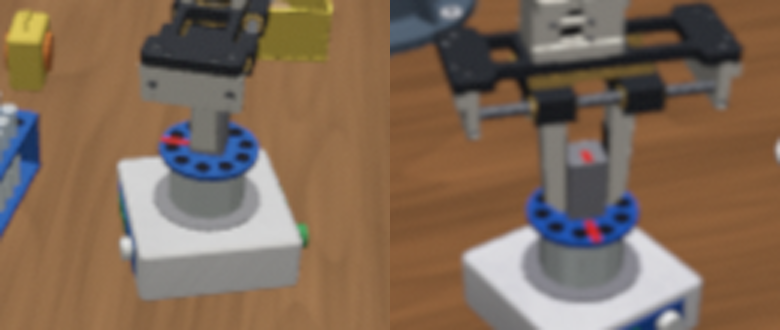

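View pics/scene9.png

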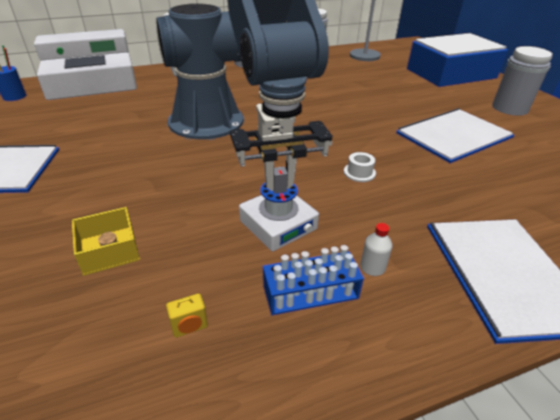

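The disc is seated on the hub with no gap in either view. I'll relieve the small sideways force while pressing slightly harder.

Call:
{"api": "step_arm", "payload": {"motion": "0.02 0 0.09 0 0 0 0.2; 0.04 0 0.1 0 0 0 0.2; 0.04 0 0.11 0 0 0 0.2; 0.04 0 0.12 0 0 0 0.2; 0.04 0 0.12 0 0 0 0.2; 0.04 0 0.12 0 0 0 0.2; 0.04 0 0.12 0 0 0 0.2; 0.04 0 0.12 0 0 0 0.2; 0.04 0 0.12 0 0 0 0.2; 0.04 0 0.12 0 0 0 0.2"}}

```text
t: 24.65
eef_pos: [0.5689, 0.0401, 0.1298]
tcp_rot: [-179.9, 0.1, 174.1]
contact_force: [-3.6, 0.2, 16.1]
opening: 0.0278
```

```bash
python3 - <<'E'
from bench import arm
s=arm.sense();print(s["eef_pos"],s["tcp_rot"],s["contact_force"],s["torque"],s["opening"])
E
```

```text
[0.568925   0.04006226 0.12983029] [-1.79944526e+02  1.22978316e-01  1.74052424e+02] [-3.61870357  0.22743715 16.09547621] [0.03809542 0.79159759 0.06386476] 0.027834243401482377
```

The height stays at 0.1298 m although I push harder, so this is a hard stop. It matches the predicted home height of 0.1297 m, so I'm handing in.

```bash
python3 - <<'E'
from bench import arm
print(arm.finish_job());s=arm.sense();print(s["t"],s["eef_pos"],s["contact_force"],s["opening"])
E
```

```text
the job is handed in; nothing more can be done
None
the job is handed in; nothing more can be done
```

I put the stopper in the yellow tray, then fitted the blue rotor into the hub and pushed it home. I handed in at about 24.7 s, with the gripper still holding the rotor and pressing it down. No verdict was reported.

- **Seating:** the tool height was 0.1298 m, against a predicted home height of 0.1297 m. It did not drop when I pushed harder: the force rose from 13.7 N to 16.1 N.
- **Key:** I had turned the rotor to the keyway angle seen by the wrist camera (about -6°), so the key slipped in without a search.
- **Grip and disc:** the jaws stayed at 27.8 mm on the 28 mm knob, and both fixed cameras show the disc on the hub with no gap.
- **Other items:** the last scene view shows the stopper in the tray and the bottle, timer and rack looking undisturbed. I judged that by eye and did not measure it.

**Disagreements:**
- The wrist camera and the fixed cameras differed by 1–2 mm on the hub position. I centred the shaft by feeling the sideways force.
- A sideways force of about 3.6 N remained at the end. A 0.4 mm nudge did not remove it.

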